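# Index the photometer's filter wheel and clamp it

### The arm

A 7-joint arm with a two-finger parallel gripper is mounted at the origin on a cart in front of the work surface, level with it; the furniture and walls round the work are solid. World frame = base frame: x ahead of the robot, y to its left, z up, the work surface at z = 0. Lengths are in m, angles in degrees, forces in N, time in s.
With the tool pointing down it reaches from about 0.35 to 0.9 m from the base axis. Payload 7.2 kg.
Tool frame: the origin (TCP) lies at the very end of the fingers, on their centre line; the grasp point (between the pads) lies 19 mm behind it; z points along the fingers, y is the line along which they close (so a half turn about z gives the same grasp; the last joint's range is limited). The gripper opens to 85 mm and grips with 20 to 120 N. Pads are 22 mm wide; open, the fingers measure 114 mm over their backs; the gripper's body (76 mm by 85 mm) begins 54 mm behind the grasp point. The pads swing forward as they close: fully open they stand 13 mm farther back than shut.
Start: joints at [62.04, 23.554, -0.728, 91.456, 0.321, 64.991, -4.71], TCP at [0.255, -0.571, 0.208] pointing down, gripper open.
Joint ranges: [-169.25, 169.25], [-16.82, 113.86], [-84.01, 82.57], [7.8, 145.47], [-59.2, 239.2], [7.22, 106.19], [-163.78, 163.78]. Speed limits (degrees/s): [136.94, 136.94, 172.46, 172.46, 180, 180, 180].

### API

Orientations are given as [roll, pitch, yaw] about the fixed x, y, z axes, in that order (R = Rz(yaw) Ry(pitch) Rx(roll)).
In Python, from bench import robot, eyes gives the robot as it stands.
- The arm moves only by the tool servo_tool, never from a script. Its arguments are lists of equal length, an entry for each row: "rot": the turn, a rotation vector about the world's x, y, z in rad, a list of three; "slide": the shift along the world's x, y, z in cm, a list of three; "jaw": the closure, from 0 (fully open) to 1 (shut). In form: {"rot": [[wx, wy, wz], ...], "slide": [[dx, dy, dz], ...], "jaw": [jaw, ...]}. A call has 1 to 20 rows; each row shifts and turns the commanded pose from where the row before left it; what a row does not reach is not made up. A row lasts 1/12 s, in which the tool goes at most 41.7 mm and 7.16 degrees, less where a joint would pass 70% of its speed; a pose out of reach is approached as far as the arm can. A call is refused whole if a number of a shift passes 4.17 or a number of a turn 0.125, either way. A call with a gripper value outside its range is refused whole. The fingers move at their own pace and stop on an object; "force" is the grip in N (left out, the last holds). Time passes only in rows, so rows that do not move let the fingers close. It gives the time, the measured TCP pose, the force, the opening and the grip force at its end, in the units of the state.
- robot.get_obs(): the state, without advancing time (a new reading comes with each control period).
- eyes.capture(name): name is "scene" or "top"; returns a dict with "pixels" (384x512x3 uint8, red, green, blue), "fov_y" (degrees; the focal length in pixels is half the picture's height over the tangent of half this angle, whatever the lens; pixels are square), "cx", "cy" (the principal point, pixels), "k1" (the pictures are not rectified: a ray, as slopes to the right and down, at radius r is drawn at 1 + k1 r^2 times it, then the intrinsics apply), "view" (4x4, takes a point from world to camera coordinates). Camera axes: x right, y down, z forward; pixel columns grow to the right and rows downward; lengths in m; the calibration is good to about 2 mm. A picture is of the moment at which its call begins. There is no depth.
- robot.job_done(): hands the job in; it is judged then, once.
The state is a dict: "time_s": time; "joints": joint angles; "qd": joint speeds; "joint_efforts": joint torques, N m; "ee_pos": TCP position; "orientation": TCP orientation; "contact_force": force on the tool from outside, world axes, zero at the start; "torque": the same for the moment, N m; "grip_width": opening from 0.0 (shut) to 1.0 (fully open); "grip_force": force on a finger pad.
Only numpy, scipy, OpenCV 4.12 (cv2) and the standard library are available. Lean on these libraries where they do the work, as an engineer would, in place of code of your own. Each camera call takes 0.05 s, during which the arm holds its last target. There are 200 camera calls.

### The job

The photometer's filter wheel stands with its red filter under the lamp head, and its brass clamp nut is backed off. Pull the red spring plunger at the end of the wheel's lever, swing the lever clockwise to the very next hole, which brings the amber filter under the lamp head, and let the plunger snap fully into that hole. Then screw the knurled nut clockwise down its spindle until it is tight against the wheel's hub, and leave the two vials and the jar standing where they are.

Things in the scene. Friction and masses are not known exactly. Their poses are not given: they have to be found in the camera images.
- photometer: White bench console, 202 mm wide, 192 deep, 153 high, fixed. Origin at the centre of its underside; z up, x to its rear, y to its left. Its top slopes at 35 degrees; the low side (31 high) is its front, -x.
- index_plate: Round aluminium plate, radius 100 mm, fixed on the slope. Origin: centre of its face. z: the wheel's axis, square out of the slope (35 degrees from vertical, toward the console's front); x uphill; y left. Five index holes of 10 mm at radius 86, at -90 (start), -135 (next), 180, 135 and 90 degrees about +z from +x: clockwise seen from the front is a falling angle.
- filter_wheel: Black wheel, radius 68 mm, top 11 above the plate's face, hub radius 13. Origin and z as the plate's; x turns with it. It carries five filters at radius 47 and, at -90 degrees in its own frame, a lever 20 wide, 12 high, whose end holds the plunger. With the pin clear it turns about z with light friction (0.05 N m) and stays where left.
- plunger_knob (a point): Middle of the red pull knob, 20 mm dia., 17 high, radius 86 from the axis, 38 above the plate's face when the pin is in a hole. z as the plate's. Pull along +z: spring 4 N rising to 8 N over 12 mm travel; the pin clears the plate after 8 mm. Below it a steel sleeve of 15 to 18 dia., 12 to 26 above the face.
- plunger_tip (a point): Round end of the 8 mm index pin, 46 mm below plunger_knob on the same axis; 8 below the plate's face when in a hole. Let go within about 3 mm of a hole it centres itself and drops in; else it rests on the plate and drops in when the lever is moved over the hole.
- next_hole (a point): On the axis of the hole at -135 degrees, 8 mm below the plate's face: where plunger_tip comes to lie. Axes as the plate's.
- nut_foot (a point): Centre of the underside of the knurled brass nut, 34 mm dia., 20.5 high, on the wheel's axis. Right-hand thread, 4 mm a turn (clockwise seen from the front goes down); it cannot come off and starts 1.4 to 1.8 turns above the hub. It turns with slight drag (0.04 N m), stays where it is let go and stops hard when it meets the hub.
- hub_top (a point): Centre of the wheel hub's top, 42 mm above the plate's face, where nut_foot ends. Axes as the plate's.
- spindle_top (a point): Top of the fixed threaded spindle, 9 mm dia., on the axis, 78 above the plate's face; it stands out of the nut.
- lamp_head (a point): Middle of the top of the black lamp head, a fixed arm over the wheel's uphill side: in the plate's frame x = 28 to 98 mm, y within 23, up to 31 high.
- vial_a: Loose glass vial with white cap, 29 mm dia., 75 high, on the console's right. Origin: centre of its underside.
- vial_b: Second such vial, nearer the console's front.
- jar: Loose screw jar, 45 mm dia., 56 high, on the console's left. Origin: centre of its underside.
Mind the look-alikes: they are no part of the job. Of the things like the jar, leave any that is green; of the rest the smaller one is meant.

How it is judged:
By the outcome, as a careful person would: the job done as asked, in the order asked, and still so for the second after the job is handed in, with the robot touching nothing.
It also fails if it takes over 72 s, if anything falls off the work surface, if the arm or the gripper's body presses on something with over 40 N, if the wrist force passes 120 N, or if a joint passes its speed limit or range.

## Working session

There is one attempt and no reset: what is moved stays moved. The work goes in short steps, Python scripts to look and compute and a tool call to move; the robot and the scene stay as the last step left them, time stands still between calls to the robot, and variables do not carry over. Pictures are saved under pics/ and viewed, at most 10 in all, crops included, and the job is handed in when it is done.

Besides the shell and the picture viewer there is one more tool, called after "Request:" in YAML: its name, and indented under it one key for each argument. servo_tool: Moves the arm, as the interface text tells. Its arguments: {"type":"object","properties":{"rot":{"type":"array"},"slide":{"type":"array"},"jaw":{"type":"array"},"force":{"type":"number"}},"required":["rot","slide","jaw"]}

```bash
mkdir -p pics; ls; python3 - <<'E'
from bench import robot, eyes
import cv2,numpy as np,pickle
d={}
for n in("scene","top"):
    c=eyes.capture(n); d[n]=c; cv2.imwrite(f"pics/{n}0.png",cv2.resize(c["pixels"][:,:,::-1],(768,576)))
    print(n,c["fov_y"],c["cx"],c["cy"],c["k1"],np.round(c["view"],3).tolist())
pickle.dump(d,open("c0.pkl","wb"))
print(robot.get_obs())
E
```

```text
pics
scene 46.87881660202201 250.46385181142512 185.82598173003606 -0.14723370257829027 [[0.863, -0.506, -0.011, -0.345], [-0.221, -0.357, -0.907, 0.261], [0.455, 0.785, -0.42, 0.607], [0.0, 0.0, 0.0, 1.0]]
top 43.33666325794706 259.79747645484775 198.17916698005698 -0.16321048583229728 [[-0.004, -1.0, -0.015, 0.119], [-0.999, 0.004, -0.041, 0.465], [0.041, 0.015, -0.999, 1.141], [0.0, 0.0, 0.0, 1.0]]
{'time_s': 0.1, 'joints': array([62.03888601, 23.59526947, -0.72767452, 91.49961009,  0.32193896,
       64.99099967, -4.71120683]), 'qd': array([ 0.0815563 , -0.08392978, -0.00328722, -0.10909832,  0.02538743,
        0.07867765,  0.07563387]), 'joint_efforts': array([ 3.53938238e-03, -6.01826692e+01,  6.85004722e-01, -3.00087368e+01,
        1.41108711e-02,  6.45562177e-03,  7.75716558e-06]), 'ee_pos': array([ 0.25449603, -0.57030619,  0.20753651]), 'orientation': array([-1.79916470e+02,  7.17739477e-03,  2.40532868e+01]), 'contact_force': array([ 0.69079946, -1.26442567,  0.14194875]), 'torque': array([-0.0093282 , -0.0533056 ,  0.04962602]), 'grip_force': 0.0, 'grip_width': 1.0029521723706145}
```

View pics/scene0.png

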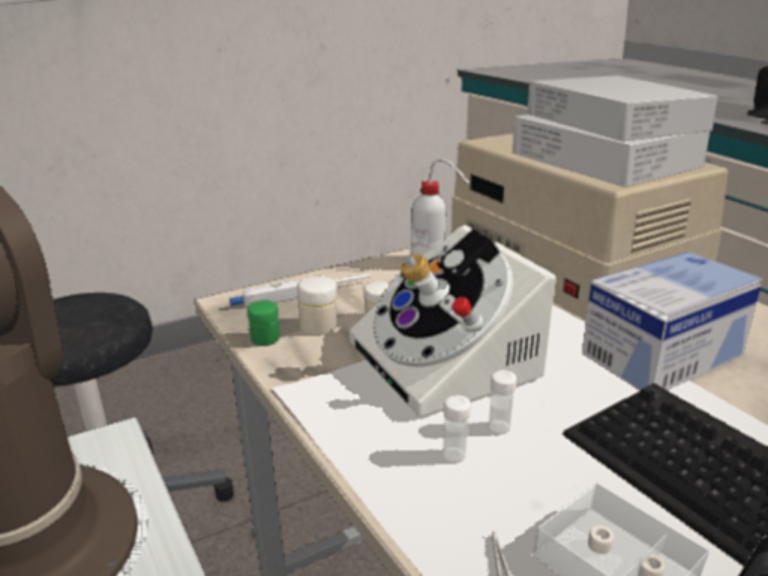

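View pics/top0.png

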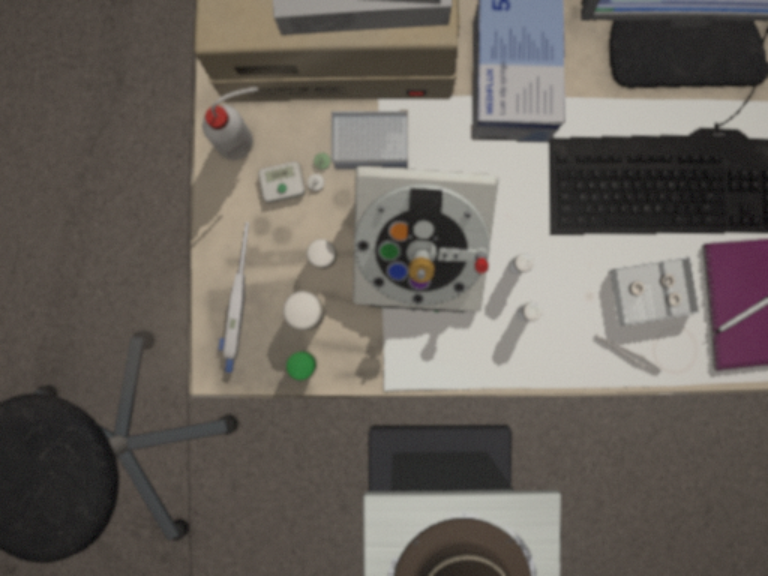

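The top view shows the plate centred near (423,245). The lever points right to the red knob at (481,265), and the next hole is at (459,287).

Possible mix-ups:
- **Red knob:** (481,265) on the lever, against the red bottle cap at (216,117). I choose the lever knob.
- **Next hole:** (459,287), against (418,299), (377,287) and (363,245). I choose the first, next clockwise.
- **Jar:** green (300,366), big white (303,310) and small white (320,253). The small white one is meant, and it stays where it is.
- **Nut:** the brass nut at (421,270), against the amber filter at (399,231). I choose the brass nut.

```bash
cat > h.py <<'E'
import numpy as np,cv2
from scipy.optimize import least_squares
def proj(c,P):
    P=np.atleast_2d(P);V=np.array(c["view"]);q=P@V[:3,:3].T+V[:3,3]
    s=q[:,:2]/q[:,2:];r2=(s**2).sum(1,keepdims=True)
    f=c["pixels"].shape[0]/2/np.tan(np.radians(c["fov_y"]/2))
    return s*(1+c["k1"]*r2)*f+[c["cx"],c["cy"]]
def frame(yaw):
    t=np.radians(35);c,s=np.cos(yaw),np.sin(yaw)
    Rz=np.array([[c,-s,0],[s,c,0],[0,0,1]])
    return Rz@np.array([[np.cos(t),0,-np.sin(t)],[0,1,0],[np.sin(t),0,np.cos(t)]])
def blob(c,mask,near,rad):
    n,_,st,ce=cv2.connectedComponentsWithStats(mask.astype(np.uint8))
    k=[i for i in range(1,n) if np.hypot(*(ce[i]-near))<rad and st[i,4]>3]
    k=max(k,key=lambda i:st[i,4]) if k else None
    return (ce[k],st[k,4]) if k else (None,0)
def red(c):
    p=c["pixels"].astype(int);return (p[...,0]>110)&(p[...,1]<70)&(p[...,2]<75)
def pol(r,deg,z): a=np.radians(deg);return [r*np.cos(a),r*np.sin(a),z]
E
python3 - <<'E'
from h import *;import pickle
d=pickle.load(open("c0.pkl","rb"));T,S=d["top"],d["scene"]
obs=[]
for c,n,near in((T,"T",(321,177)),(S,"S",(308,204))):
    b,a=blob(c,red(c),near,12);print(n,"knob",b,a);obs.append((c,b,pol(.086,-90,.038)))
g=T["pixels"].max(2)
for near,deg in(((306,191.5),-135),((278.7,199),180),((251.3,191.5),135),((242,163.5),90)):
    x,y=map(int,near);w=np.zeros(g.shape,bool);w[y-6:y+7,x-6:x+7]=1
    b,a=blob(T,(g<75)&w,near,5);print(deg,b,a)
    if b is not None: obs.append((T,b,pol(.086,deg,-.000)))
def res(p):
    R=frame(p[3]);return np.concatenate([proj(c,p[:3]+R@np.array(l))[0]-b for c,b,l in obs])
s=least_squares(res,[.45,0.05,.1,0],loss="soft_l1");print(s.x,np.round(s.fun.reshape(-1,2),2))
pickle.dump(s.x,open("pose.pkl","wb"))
R=frame(s.x[3]);print("n",R[:,2],"x",R[:,0]);W=lambda l:s.x[:3]+R@np.array(l)
print("knob",W(pol(.086,-90,.038)),"nut",W([0,0,.058]))
im=[]
for c in(T,S):
    o=cv2.resize(c["pixels"][:,:,::-1],None,fx=4,fy=4,interpolation=cv2.INTER_CUBIC)
    L=[pol(.086,a,0) for a in(-135,180,135,90)]+[pol(.086,-90,.038),[0,0,.078],[0,0,.042]]+[pol(.1,a,0) for a in range(0,360,15)]
    q=proj(c,[W(l) for l in L])*4+1.5
    for u in q: cv2.circle(o,tuple(int(v) for v in u),3,(255,0,255),-1)
    m=q.mean(0).astype(int);im.append(o[m[1]-290:m[1]+290,m[0]-200:m[0]+200])
cv2.imwrite("pics/ov.png",np.hstack(im))
E
```

```text
T knob [320.18333333 176.45      ] 60
S knob [307.67256637 203.7079646 ] 113
-135 [305.5 191. ] 26
180 [278.27586207 198.5862069 ] 29
135 [252.1        187.66666667] 30
90 [241.55172414 163.4137931 ] 29
[ 0.53357281  0.06971013  0.10401123 -0.05807801] [[ 0.42 -0.13]
 [-0.67  0.06]
 [ 0.21 -0.46]
 [-0.01 -0.13]
 [-0.03 -0.  ]
 [-0.15  0.08]]
n [-0.57260936  0.03329346  0.81915204] x [ 0.81777091 -0.04754798  0.57357644]
knob [ 0.50682175 -0.01487972  0.13513901] nut [0.50036146 0.07164115 0.15152205]
```

View pics/ov.png

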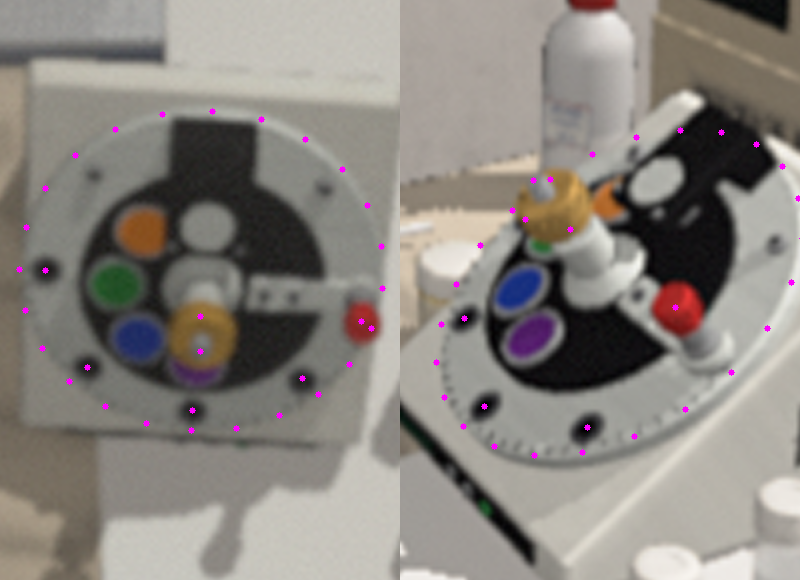

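The overlay fits to about 1 px: the knob is at (0.507, -0.015, 0.135), the nut axis passes through the brass nut, and the dots sit on all four holes. Next I work out the approach.

```bash
cat >> h.py <<'E'
import pickle
from scipy.spatial.transform import Rotation as Ro
def pose(): return pickle.load(open("pose.pkl","rb"))
def W(l): p=pose();return p[:3]+frame(p[3])@np.array(l)
def toolR(deg):  # tool y at angle deg about +n from plate x, tool z = -n
    R=frame(pose()[3]);a=np.radians(deg)
    y=R[:,0]*np.cos(a)+R[:,1]*np.sin(a);z=-R[:,2];return np.c_[np.cross(y,z),y,z]
def go(o,tgt,deg,n=1):
    dR=Ro.from_matrix(toolR(deg))*Ro.from_euler("xyz",o["orientation"],degrees=True).inv()
    print("cm/row",np.round((tgt-o["ee_pos"])*100/n,3),"rot/row",np.round(dR.as_rotvec()/n,4),"in plate frame mm",np.round(frame(pose()[3]).T@(o["ee_pos"]-pose()[:3])*1000,1),"J",np.round(o["joints"],1))
E
python3 - <<'E'
from h import *;from bench import robot
go(robot.get_obs(),W(pol(.086,-90,.098)),0,20)
E
```

```text
cm/row [ 1.09   2.787 -0.116] rot/row [-0.0183 -0.0265  0.0529] in plate frame mm [-138.4 -655.1  223.3] J [62.  23.6 -0.7 91.5  0.3 65.  -4.7]
```

Request:
servo_tool:
  rot:
    - [-0.018,-0.0265,0.053]
    - [-0.018,-0.0265,0.053]
    - [-0.018,-0.0265,0.053]
    - [-0.018,-0.0265,0.053]
    - [-0.018,-0.0265,0.053]
    - [-0.018,-0.0265,0.053]
    - [-0.018,-0.0265,0.053]
    - [-0.018,-0.0265,0.053]
    - [-0.018,-0.0265,0.053]
    - [-0.018,-0.0265,0.053]
    - [-0.018,-0.0265,0.053]
    - [-0.018,-0.0265,0.053]
    - [-0.018,-0.0265,0.053]
    - [-0.018,-0.0265,0.053]
    - [-0.018,-0.0265,0.053]
    - [-0.018,-0.0265,0.053]
    - [-0.018,-0.0265,0.053]
    - [-0.018,-0.0265,0.053]
    - [-0.018,-0.0265,0.053]
    - [-0.018,-0.0265,0.053]
  slide:
    - [1.09,2.79,0.4]
    - [1.09,2.79,0.4]
    - [1.09,2.79,0.4]
    - [1.09,2.79,0.4]
    - [1.09,2.79,0.4]
    - [1.09,2.79,0.4]
    - [1.09,2.79,0.4]
    - [1.09,2.79,0.4]
    - [1.09,2.79,0.4]
    - [1.09,2.79,0.4]
    - [1.09,2.79,-0.63]
    - [1.09,2.79,-0.63]
    - [1.09,2.79,-0.63]
    - [1.09,2.79,-0.63]
    - [1.09,2.79,-0.63]
    - [1.09,2.79,-0.63]
    - [1.09,2.79,-0.63]
    - [1.09,2.79,-0.63]
    - [1.09,2.79,-0.63]
    - [1.09,2.79,-0.63]
  jaw: [0.4,0.4,0.4,0.4,0.4,0.4,0.4,0.4,0.4,0.4,0.4,0.4,0.4,0.4,0.4,0.4,0.4,0.4,0.4,0.4]
  force: 60

```text
time_s: 1.77
ee_pos: [0.4717, -0.0126, 0.1854]
orientation: [145.1, -0.2, 86.9]
contact_force: [0.6, -0.4, -1.4]
grip_width: 0.603
grip_force: 0.0
```

Request:
servo_tool:
  rot:
    - [0,0,0]
    - [0,0,0]
  slide:
    - [0,0,0]
    - [0,0,0]
  jaw: [0.4,0.4]

```text
time_s: 1.93
ee_pos: [0.4712, -0.0143, 0.185]
orientation: [145.3, -0.2, 86.8]
contact_force: [0.0, -0.8, 0.2]
grip_width: 0.598
grip_force: 0.0
```

```bash
python3 - <<'E'
from h import *;from bench import robot,eyes
go(robot.get_obs(),W(pol(.086,-90,.098)),0)
im=[]
for n in("top","scene"):
    c=eyes.capture(n);o=cv2.resize(c["pixels"][:,:,::-1],None,fx=4,fy=4,interpolation=cv2.INTER_CUBIC)
    q=proj(c,[W(pol(.086,-90,.038)),robot.get_obs()["ee_pos"]])*4
    for u in q: cv2.circle(o,tuple(int(v) for v in u),3,(255,0,255),-1)
    m=q.mean(0).astype(int);im.append(o[max(0,m[1]-250):m[1]+250,m[0]-200:m[0]+200])
cv2.imwrite("pics/ap.png",np.hstack(im))
E
```

```text
cm/row [ 0.126  0.14  -0.075] rot/row [-0.004  -0.0051 -0.0017] in plate frame mm [ -0.5 -87.5  99.3] J [ 48.9  -5.9 -52.7 139.5  -0.7   9.6  -7.8]
```

View pics/ap.png

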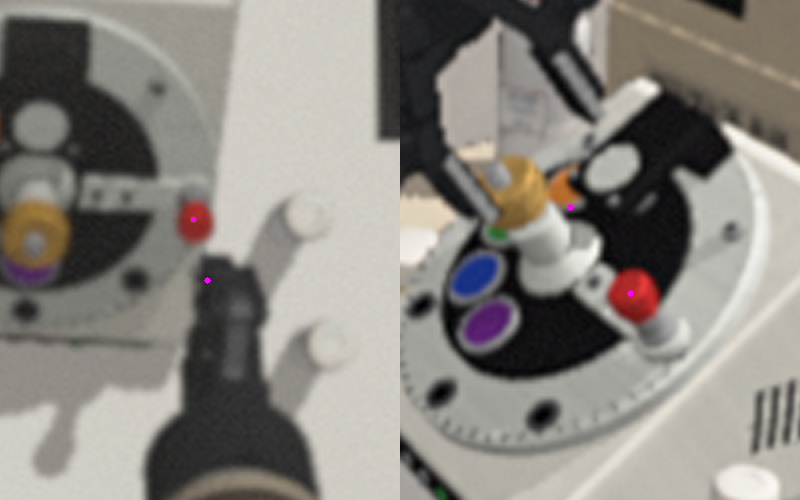

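The crops show the open jaws straddling the knob's axis, with the knob at (195,218) in the left crop and (632,293) in the right. I advance along the axis.

Request:
servo_tool:
  rot:
    - [-0.004,-0.005,-0.002]
    - [0,0,0]
    - [0,0,0]
    - [0,0,0]
    - [0,0,0]
    - [0,0,0]
    - [0,0,0]
    - [0,0,0]
    - [0,0,0]
  slide:
    - [0.57,-0.014,-0.8]
    - [0.57,-0.014,-0.8]
    - [0.57,-0.014,-0.8]
    - [0.57,-0.014,-0.8]
    - [0.57,-0.014,-0.8]
    - [0.57,-0.014,-0.8]
    - [0.57,-0.014,-0.8]
    - [0.57,-0.014,-0.8]
    - [0,0,0]
  jaw: [0.4,0.4,0.4,0.4,0.4,0.4,0.4,0.4,0.4]

```text
time_s: 2.78
ee_pos: [0.493, -0.0209, 0.1381]
orientation: [146.6, 0.4, 86.2]
contact_force: [-0.6, 0.7, -0.5]
grip_width: 0.6
grip_force: 0.0
```

```bash
python3 - <<'E'
from h import *;from bench import robot
go(robot.get_obs(),W(pol(.086,-90,.02)),0)
E
```

```text
cm/row [ 2.413  0.541 -1.767] rot/row [ 0.0052 -0.0277  0.0082] in plate frame mm [ -9.3 -92.8  48.1] J [ 50.9   8.3 -61.  139.3  77.   14.3 -83.8]
```

Request:
servo_tool:
  rot:
    - [0.002,-0.009,0.003]
    - [0.002,-0.009,0.003]
    - [0.001,-0.009,0.002]
    - [0,0,0]
    - [0,0,0]
  slide:
    - [0.27,0.21,0.18]
    - [0.27,0.21,0.18]
    - [0.26,0.21,0.18]
    - [0,0,0]
    - [0,0,0]
  jaw: [0.4,0.4,0.4,0.4,0.4]

```text
time_s: 3.2
ee_pos: [0.5005, -0.0138, 0.1449]
orientation: [145.0, 0.1, 86.7]
contact_force: [0.5, -0.0, 0.2]
grip_width: 0.601
grip_force: 0.0
```

```bash
python3 - <<'E'
from h import *;from bench import robot
go(robot.get_obs(),W(pol(.086,-90,.02)),0)
E
```

```text
cm/row [ 1.663 -0.166 -2.448] rot/row [ 0.0013  0.0005 -0.0012] in plate frame mm [  0.4 -85.3  49.6] J [ 50.2   7.9 -60.9 139.4  82.6  13.7 -89.7]
```

Request:
servo_tool:
  rot:
    - [0,0,0]
    - [0,0,0]
    - [0,0,0]
    - [0,0,0]
    - [0,0,0]
    - [0,0,0]
    - [0,0,0]
  slide:
    - [0.33,-0.03,-0.49]
    - [0.33,-0.03,-0.49]
    - [0.33,-0.03,-0.49]
    - [0.33,-0.03,-0.49]
    - [0.33,-0.03,-0.49]
    - [0,0,0]
    - [0,0,0]
  jaw: [0.4,0.4,0.4,0.4,0.4,0.4,0.4]

```text
time_s: 3.78
ee_pos: [0.5168, -0.0147, 0.1198]
orientation: [145.0, 0.0, 86.8]
contact_force: [0.4, -0.6, 0.5]
grip_width: 0.599
grip_force: 0.0
```

```bash
python3 - <<'E'
from h import *;from bench import robot
go(robot.get_obs(),W(pol(.086,-90,.02)),0)
E
```

```text
cm/row [ 0.036 -0.081  0.056] rot/row [-0.     -0.0006 -0.0021] in plate frame mm [ -0.7 -85.2  19.8] J [  47.1   15.5  -60.5  139.    97.4   20.1 -102.9]
```

Request:
servo_tool:
  rot:
    - [0,0,0]
    - [0,0,0]
    - [0,0,0]
    - [0,0,0]
    - [0,0,0]
    - [0,0,0]
    - [0,0,0]
  slide:
    - [0,0,0]
    - [0,0,0]
    - [0,0,0]
    - [0,0,0]
    - [0,0,0]
    - [0,0,0]
    - [0,0,0]
  jaw: [0.9,0.9,0.9,0.9,0.9,0.9,0.9]
  force: 70

```text
time_s: 4.37
ee_pos: [0.517, -0.0139, 0.1212]
orientation: [144.8, 0.1, 86.9]
contact_force: [-19.7, -0.8, 27.3]
grip_width: 0.103
grip_force: 16.4
```

```bash
python3 - <<'E'
from h import *;from bench import robot,eyes
o=robot.get_obs();print({k:np.round(o[k],3) for k in("contact_force","torque","grip_width","grip_force")});go(o,W(pol(.086,-90,.02)),0)
im=[]
for n in("top","scene"):
    c=eyes.capture(n);o=cv2.resize(c["pixels"][:,:,::-1],None,fx=6,fy=6,interpolation=cv2.INTER_CUBIC)
    q=proj(c,[W(pol(.086,-90,.038))])*6
    m=q.mean(0).astype(int);im.append(o[max(0,m[1]-250):m[1]+250,m[0]-200:m[0]+200])
cv2.imwrite("pics/gr.png",np.hstack(im))
E
```

```text
{'contact_force': array([-19.683,  -0.845,  27.289]), 'torque': array([-0.144,  0.783, -0.117]), 'grip_width': np.float64(0.103), 'grip_force': np.float64(16.411)}
cm/row [ 0.008 -0.162 -0.078] rot/row [ 0.0025  0.0025 -0.0044] in plate frame mm [  0.3 -84.4  20.7] J [  47.1   15.3  -60.6  139.    97.6   20.2 -103.1]
```

View pics/gr.png

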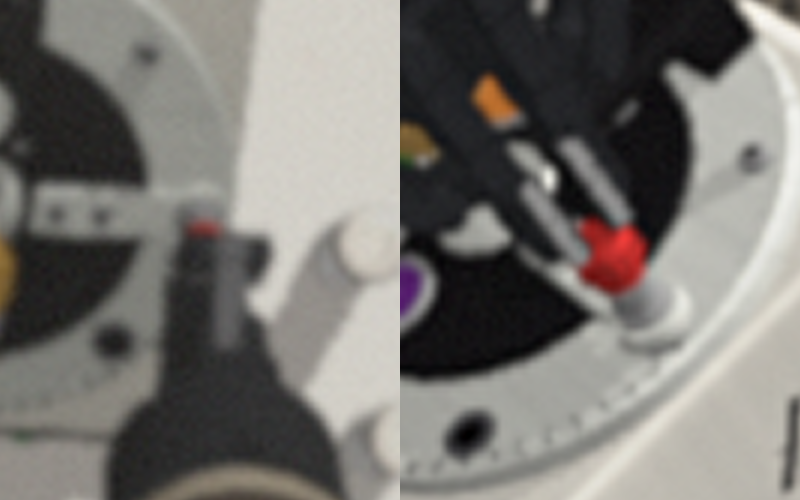

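The pictures show the pads ending at the knob's upper part, near (585,255) and (632,222) in the right panel, instead of past it. I check this against projections.

```bash
python3 - <<'E'
from h import *;from bench import robot,eyes
c=eyes.capture("scene");k=proj(c,W(pol(.086,-90,.038)))[0]
print("cam",-np.array(c["view"])[:3,:3].T@np.array(c["view"])[:3,3])
for y in(-.097,-.086,-.075,-.065):
  for z in(.02,.03,.04,.05,.06): print(y,z,[np.round((proj(c,W([x,y,z]))[0]-k)*6+[600,250]).tolist() for x in(-.010,.010)])
p=c["pixels"][:,:,::-1];a=k.astype(int)
print("tcp",(proj(c,robot.get_obs()["ee_pos"])[0]-k)*6+[600,250], robot.get_obs()["grip_width"])
E
```

```text
cam [ 0.07888813 -0.5579685   0.48784855]
-0.097 0.02 [[624.0, 326.0], [673.0, 279.0]]
-0.097 0.03 [[609.0, 306.0], [658.0, 258.0]]
-0.097 0.04 [[593.0, 285.0], [643.0, 237.0]]
-0.097 0.05 [[578.0, 264.0], [628.0, 216.0]]
-0.097 0.06 [[562.0, 243.0], [612.0, 194.0]]
-0.086 0.02 [[603.0, 310.0], [651.0, 264.0]]
-0.086 0.03 [[588.0, 290.0], [636.0, 243.0]]
-0.086 0.04 [[572.0, 270.0], [621.0, 222.0]]
-0.086 0.05 [[557.0, 249.0], [606.0, 201.0]]
-0.086 0.06 [[541.0, 228.0], [591.0, 179.0]]
-0.075 0.02 [[582.0, 295.0], [630.0, 249.0]]
-0.075 0.03 [[567.0, 275.0], [615.0, 228.0]]
-0.075 0.04 [[552.0, 254.0], [600.0, 207.0]]
-0.075 0.05 [[536.0, 234.0], [585.0, 186.0]]
-0.075 0.06 [[520.0, 212.0], [570.0, 165.0]]
-0.065 0.02 [[564.0, 281.0], [611.0, 235.0]]
-0.065 0.03 [[549.0, 261.0], [597.0, 215.0]]
-0.065 0.04 [[534.0, 241.0], [582.0, 194.0]]
-0.065 0.05 [[518.0, 220.0], [566.0, 173.0]]
-0.065 0.06 [[502.0, 199.0], [551.0, 152.0]]
tcp [623.64102701 282.43258543] 0.09729081973338903
```

Request:
servo_tool:
  rot:
    - [0,0,0]
    - [0,0,0]
    - [0,0,0]
  slide:
    - [0,0,0]
    - [0,0,0]
    - [0,0,0]
  jaw: [0.6,0.4,0.4]

```text
time_s: 4.77
ee_pos: [0.5178, -0.0142, 0.1211]
orientation: [144.9, 0.1, 86.9]
contact_force: [-0.3, 0.2, -0.2]
grip_width: 0.517
grip_force: 0.0
```

```bash
python3 - <<'E'
from h import *;from bench import robot,eyes
o=robot.get_obs();print({k:np.round(o[k],3) for k in("contact_force","torque","grip_width","grip_force")});go(o,W(pol(.086,-90,.02)),0)
im=[]
for n in("top","scene"):
    c=eyes.capture(n);o=cv2.resize(c["pixels"][:,:,::-1],None,fx=6,fy=6,interpolation=cv2.INTER_CUBIC)
    q=proj(c,[W(pol(.086,-90,.038))])*6
    m=q.mean(0).astype(int);im.append(o[max(0,m[1]-250):m[1]+250,m[0]-200:m[0]+200])
cv2.imwrite("pics/gr2.png",np.hstack(im))
E
```

```text
{'contact_force': array([-0.277,  0.151, -0.234]), 'torque': array([0.033, 0.583, 0.023]), 'grip_width': np.float64(0.517), 'grip_force': np.float64(0.0)}
cm/row [-0.069 -0.13  -0.068] rot/row [ 0.0011  0.0025 -0.0032] in plate frame mm [  0.9 -84.7  20.2] J [  47.1   15.4  -60.5  138.9   97.6   20.1 -103.1]
```

View pics/gr2.png

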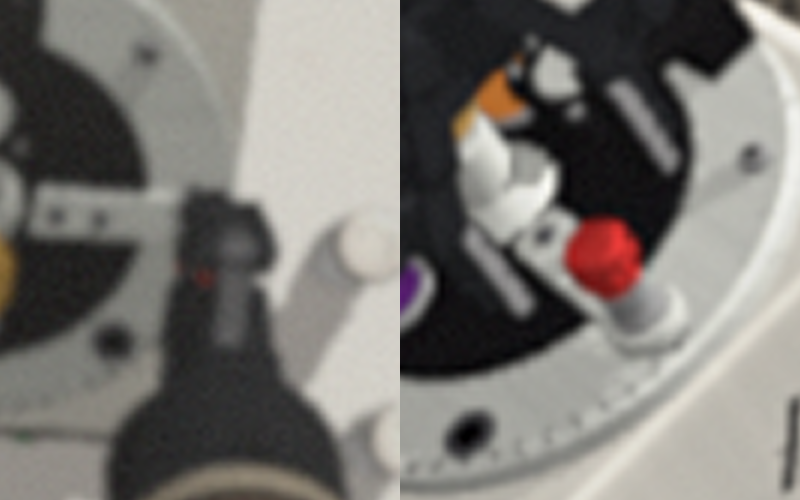

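```bash
python3 - <<'E'
from h import *
a=cv2.imread("pics/gr.png")[120:380,480:740];b=cv2.imread("pics/gr2.png")[120:380,480:740]
o=np.hstack([a,b]).astype(float)/255
o=cv2.resize((255*o**0.45).astype(np.uint8),None,fx=1.5,fy=1.5)
cv2.imwrite("pics/enh.png",o)
E
```

```text
(no output)
```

View pics/enh.png

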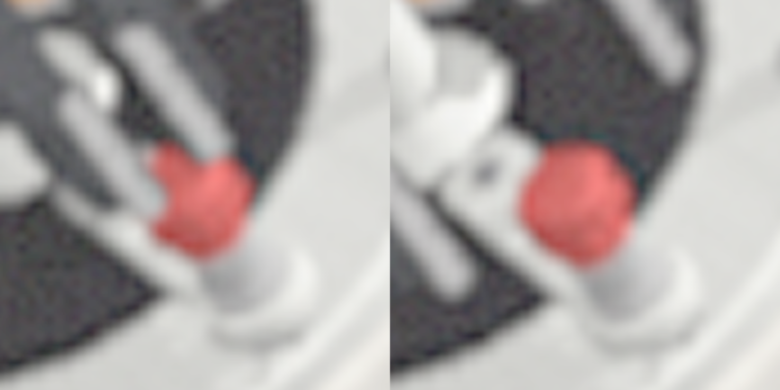

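The enhanced crop settles it: the finger ends sit on top of the red knob (200,190 left panel), so the tips are about 26 mm short of the reported TCP. I check the sideways offset in the top view.

```bash
python3 - <<'E'
from h import *;from bench import robot,eyes
c=pickle.load(open("c0.pkl","rb"))["top"];k=proj(c,W(pol(.086,-90,.038)))[0]
for x in(-.029,.029):
  for y in(-.097,-.086,-.075):
    print(x,y,[(z,np.round((proj(c,W([x,y,z]))[0]-k)*6+[200,250]).tolist()) for z in(.02,.05,.08)])
im=cv2.imread("pics/gr2.png")[:,:400]
g=im.max(2)
for r in range(180,360,15): print(r,"".join("#" if g[r,x]<70 else "." for x in range(100,300,5)))
E
```

```text
-0.029 -0.097 [(0.02, [219.0, 296.0]), (0.05, [224.0, 339.0]), (0.08, [230.0, 384.0])]
-0.029 -0.086 [(0.02, [189.0, 294.0]), (0.05, [194.0, 337.0]), (0.08, [199.0, 382.0])]
-0.029 -0.075 [(0.02, [159.0, 292.0]), (0.05, [163.0, 335.0]), (0.08, [168.0, 381.0])]
0.029 -0.097 [(0.02, [236.0, 156.0]), (0.05, [242.0, 197.0]), (0.08, [249.0, 240.0])]
0.029 -0.086 [(0.02, [205.0, 154.0]), (0.05, [211.0, 195.0]), (0.08, [217.0, 238.0])]
0.029 -0.075 [(0.02, [174.0, 152.0]), (0.05, [179.0, 193.0]), (0.08, [184.0, 236.0])]
180 #########...............................
195 ...................#####................
210 .................##############.........
225 .................################.......
240 ................#########......###......
255 #######.........#########......####.....
270 ######...........########.....#.........
285 ####...........#########................
300 #.............##########......###.......
315 ..............##########......###.......
330 .####........##########......#####......
345 #######......############...######......
```

Request:
servo_tool:
  rot:
    - [0,0,0]
    - [0,0,0]
    - [0,0,0]
    - [0,0,0]
    - [0,0,0]
    - [0,0,0]
    - [0,0,0]
    - [0,0,0]
  slide:
    - [0,0.22,0]
    - [0.24,0,-0.34]
    - [0.24,0,-0.34]
    - [0.24,0,-0.34]
    - [0.24,0,-0.34]
    - [0.24,0,-0.34]
    - [0.24,0,-0.34]
    - [0,0,0]
  jaw: [0.4,0.4,0.4,0.4,0.4,0.4,0.4,0.4]

```text
time_s: 5.53
ee_pos: [0.5318, -0.0118, 0.0989]
orientation: [145.0, -0.1, 86.8]
contact_force: [0.2, -0.4, 0.3]
grip_width: 0.602
grip_force: 0.0
```

Request:
servo_tool:
  rot:
    - [0,0,0]
    - [0,0,0]
    - [0,0,0]
    - [0,0,0]
    - [0,0,0]
  slide:
    - [0,0,0]
    - [0,0,0]
    - [0,0,0]
    - [0,0,0]
    - [0,0,0]
  jaw: [0.7,0.7,0.9,0.9,0.9]
  force: 60

```text
time_s: 5.95
ee_pos: [0.5314, -0.012, 0.1]
orientation: [144.9, 0.0, 86.9]
contact_force: [-4.1, 0.4, 2.7]
grip_width: 0.203
grip_force: 58.4
```

```bash
python3 - <<'E'
from h import *;from bench import robot
o=robot.get_obs();go(o,W(pol(.086,-90,-.005)),0);print(o["torque"],o["grip_width"])
E
```

```text
cm/row [ 0.    -0.433 -0.004] rot/row [ 0.0006  0.0011 -0.0033] in plate frame mm [ -0.2 -81.7  -4.8] J [  44.8   21.5  -60.4  138.3  104.    25.7 -108.1]
[ 0.049119    0.83083351 -0.01756273] 0.20259613325175774
```

Request:
servo_tool:
  rot:
    - [0,0,0]
    - [0,0,0]
    - [0,0,0]
    - [0,0,0]
    - [0,0,0]
    - [0,0,0]
    - [0,0,0]
  slide:
    - [-0.115,0.007,0.164]
    - [-0.115,0.007,0.164]
    - [-0.115,0.007,0.164]
    - [-0.115,0.007,0.164]
    - [-0.115,0.007,0.164]
    - [0,0,0]
    - [0,0,0]
  jaw: [0.9,0.9,0.9,0.9,0.9,0.9,0.9]

```text
time_s: 6.53
ee_pos: [0.5258, -0.0116, 0.1081]
orientation: [144.9, 0.0, 86.9]
contact_force: [3.6, 1.4, -5.4]
grip_width: 0.203
grip_force: 58.7
```

```bash
python3 - <<'E'
from h import *;from bench import robot,eyes
o=robot.get_obs();go(o,W(pol(.086,-90,.005)),0);print(o["torque"],o["grip_width"])
a=cv2.imread("pics/gr2.png")
c=eyes.capture("scene");k=proj(c,W(pol(.086,-90,.038)))[0]*6;k=k.astype(int)
p=cv2.resize(c["pixels"][:,:,::-1],None,fx=6,fy=6,interpolation=cv2.INTER_CUBIC)[k[1]-200:k[1]+200,k[0]-200:k[0]+200]
cv2.imwrite("pics/pull.png",(255*(p/255.)**.5).astype(np.uint8))
E
```

```text
cm/row [-0.008 -0.44   0.002] rot/row [ 0.0003  0.001  -0.0032] in plate frame mm [ -0.2 -81.6   5.1] J [  45.5   19.2  -60.6  138.6  101.6   23.7 -106.5]
[0.2634953  0.83433432 0.20317894] 0.20269260969063146
```

View pics/pull.png

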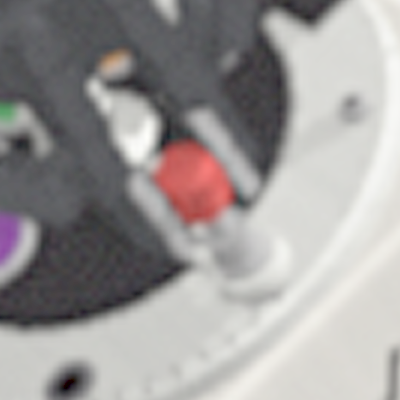

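The crop shows the knob (190,180) held between the pads, with a gap below it at (205,225), so the pin is pulled. I compute the arc.

```bash
python3 - <<'E'
from h import *
R=frame(pose()[3]);r=8.4
P=np.array([R@np.array(pol(r,-90-3*i,0)) for i in range(16)])
print(np.round(np.diff(np.round(P,2),axis=0),2).tolist());print(np.round(-np.radians(3)*R[:,2],4))
E
```

```text
[[-0.36, 0.04, -0.25], [-0.35, 0.05, -0.25], [-0.36, 0.08, -0.25], [-0.35, 0.1, -0.25], [-0.34, 0.12, -0.25], [-0.34, 0.15, -0.24], [-0.33, 0.16, -0.24], [-0.32, 0.19, -0.23], [-0.31, 0.21, -0.23], [-0.31, 0.23, -0.22], [-0.29, 0.24, -0.21], [-0.28, 0.27, -0.21], [-0.27, 0.28, -0.2], [-0.26, 0.31, -0.19], [-0.24, 0.31, -0.19]]
[ 0.03   -0.0017 -0.0429]
```

Request:
servo_tool:
  rot:
    - [0,0,0]
    - [0.03,-0.0017,-0.0429]
    - [0.03,-0.0017,-0.0429]
    - [0.03,-0.0017,-0.0429]
    - [0.03,-0.0017,-0.0429]
    - [0.03,-0.0017,-0.0429]
    - [0.03,-0.0017,-0.0429]
    - [0.03,-0.0017,-0.0429]
    - [0,0,0]
  slide:
    - [-0.046,0.003,0.066]
    - [-0.36,0.04,-0.25]
    - [-0.35,0.05,-0.25]
    - [-0.36,0.08,-0.25]
    - [-0.35,0.1,-0.25]
    - [-0.34,0.12,-0.25]
    - [-0.34,0.15,-0.24]
    - [-0.33,0.16,-0.24]
    - [0,0,0]
  jaw: [0.9,0.9,0.9,0.9,0.9,0.9,0.9,0.9,0.9]

```text
time_s: 7.33
ee_pos: [0.5013, -0.0043, 0.0913]
orientation: [146.8, -12.0, 69.2]
contact_force: [5.2, 0.0, -5.2]
grip_width: 0.204
grip_force: 58.7
```

```bash
python3 - <<'E'
from h import *;from bench import robot
o=robot.get_obs();go(o,W(pol(.0838,-111,.006)),-21);print(o["torque"],frame(pose()[3]).T@o["contact_force"])
E
```

```text
cm/row [-0.023 -0.248  0.039] rot/row [-0.0019  0.0015 -0.0004] in plate frame mm [-30.2 -75.7   5.6] J [  48.5   23.3  -67.3  142.1  106.9   30.2 -134. ]
[ 0.16556486  0.41548193 -0.04112648] [ 1.2874353   0.35057681 -7.27236812]
```

Request:
servo_tool:
  rot:
    - [0,0,0]
    - [0,0,0]
    - [0,0,0]
    - [0,0,0]
    - [0,0,0]
  slide:
    - [-0.32,0.19,-0.23]
    - [-0.31,0.21,-0.23]
    - [-0.31,0.23,-0.22]
    - [-0.29,0.24,-0.21]
    - [0,0,0]
  jaw: [0.9,0.9,0.9,0.9,0.9]

```text
time_s: 7.75
ee_pos: [0.4895, 0.0026, 0.0827]
orientation: [146.7, -11.8, 69.2]
contact_force: [6.3, -5.1, -5.8]
grip_width: 0.209
grip_force: 59.3
```

```bash
python3 - <<'E'
from h import *;from bench import robot
o=robot.get_obs();go(o,W(pol(.0838,-123,.006)),-21);print(o["torque"],frame(pose()[3]).T@o["contact_force"])
E
```

```text
cm/row [-0.081 -0.073  0.007] rot/row [0.0019 0.0023 0.0007] in plate frame mm [-45.1 -69.5   5.5] J [  47.1   24.8  -68.4  143.9  108.8   33.7 -137.6]
[-0.32837657  0.34733262 -0.77238613] [ 2.04537915 -4.70965798 -8.47301043]
```

Request:
servo_tool:
  rot:
    - [0,0,0]
    - [0,0,0]
    - [0,0.07,0]
    - [0,0.07,0]
    - [0,0,0]
    - [0,0,0]
    - [0,0,0]
  slide:
    - [0,0,0]
    - [0,0,0]
    - [-0.26,0,-0.18]
    - [-0.26,0,-0.18]
    - [0,0,0]
    - [0,0,0]
    - [0,0,0]
  jaw: [0.6,0.6,0.6,0.6,0.7,0.7,0.7]
  force: 30

```text
time_s: 8.33
ee_pos: [0.4837, 0.0025, 0.0786]
orientation: [153.0, -9.2, 68.2]
contact_force: [-0.2, -0.0, -0.2]
grip_width: 0.302
grip_force: 0.0
```

```bash
python3 - <<'E'
from h import *;from bench import robot,eyes
o=robot.get_obs();go(o,W(pol(.0838,-123,.006)),-21);print(o["torque"],frame(pose()[3]).T@o["contact_force"],o["grip_width"])
for n in("scene","top"):
    c=eyes.capture(n)
    for a in(-120,-123,-126,-135):print(n,a,[proj(c,W(pol(.086,a,z)))[0].round(1) for z in(.038,.046)])
    print(blob(c,red(c),proj(c,W(pol(.086,-123,.046)))[0],12))
E
```

```text
cm/row [ 0.503 -0.058  0.42 ] rot/row [ 0.0056 -0.115  -0.0019] in plate frame mm [-52.2 -70.    5.5] J [  44.2   21.3  -63.2  139.4   88.2   26.9 -117.6]
[ 0.02955498  0.47455459 -0.02313882] [-0.3388905  -0.05215298 -0.05608919] 0.301781131166629
scene -120 [array([285.9, 218. ]), array([283.8, 215.3])]
scene -123 [array([283.7, 219. ]), array([281.5, 216.3])]
scene -126 [array([281.4, 219.8]), array([279.2, 217.1])]
scene -135 [array([274.7, 221.7]), array([272.5, 219. ])]
(array([282.        , 216.67256637]), np.int32(113))
top -120 [array([313.3, 193.1]), array([313.5, 195.1])]
top -123 [array([312.1, 194.5]), array([312.2, 196.5])]
top -126 [array([310.7, 195.9]), array([310.9, 197.9])]
top -135 [array([306.3, 199.6]), array([306.5, 201.6])]
(None, 0)
```

Request:
servo_tool:
  rot:
    - [0,0,0]
    - [0,0,0]
    - [0,0,0]
    - [0,0,0]
    - [0,0,0]
    - [0,0,0]
  slide:
    - [-0.28,0.27,-0.21]
    - [-0.27,0.28,-0.2]
    - [-0.26,0.31,-0.19]
    - [-0.24,0.31,-0.19]
    - [-0.07,0.1,-0.06]
    - [0,0,0]
  jaw: [0.7,0.7,0.7,0.7,0.7,0.7]

```text
time_s: 8.93
ee_pos: [0.4721, 0.0155, 0.0697]
orientation: [153.1, -9.2, 68.2]
contact_force: [0.5, -1.6, -0.2]
grip_width: 0.304
grip_force: 0.3
```

```bash
cat >> h.py <<'E'
def look():
    from bench import robot,eyes
    o=robot.get_obs();print(o["torque"],frame(pose()[3]).T@o["contact_force"],o["grip_width"],o["joints"].round(1))
    c=eyes.capture("scene");b,a=blob(c,red(c),proj(c,W(pol(.086,-132,.042)))[0],12)
    s=least_squares(lambda v:proj(c,W(pol(.086,v[0],v[1]/1000)))[0]-b,[-132,40]);print("knob ang,z",s.x,a)
E
python3 -c "from h import *;look()"
```

```text
[-0.04073189  0.32148975 -0.06318069] [ 0.35387561 -1.57682709 -0.45108968] 0.303954958157833 [  41.8   22.3  -63.9  141.    91.4   29.1 -123.3]
knob ang,z [-136.34470069   37.08651963] 108
```

The knob now sits at about -136° and height 37 mm, against 46 mm when resting on the plate, so the pin has dropped into the next hole. I retreat and then go to the nut.

```bash
python3 - <<'E'
from h import *;from bench import robot
o=robot.get_obs();z=Ro.from_euler("xyz",o["orientation"],degrees=True).as_matrix()[:,2];print("back 1cm",-z)
o2=dict(o);o2["ee_pos"]=o["ee_pos"]-z*.06
go(o2,W([0,0,.076]),-21,10)
E
```

```text
back 1cm [-0.47265841  0.03584998  0.88051622]
cm/row [0.462 0.545 0.437] rot/row [ 0.0004 -0.0118 -0.0002] in plate frame mm [-60.2 -57.1  64.8] J [  41.8   22.3  -63.9  141.    91.3   29.1 -123.3]
```

Request:
servo_tool:
  rot:
    - [0,0,0]
    - [0,0,0]
    - [0,0,0]
    - [0,0,0]
    - [0,0,0]
    - [0,0,0]
    - [0,0,0]
    - [0,0,0]
  slide:
    - [0,0,0]
    - [0,0,0]
    - [-0.47,0.04,0.88]
    - [-0.47,0.04,0.88]
    - [-0.47,0.04,0.88]
    - [-0.47,0.04,0.88]
    - [-0.47,0.04,0.88]
    - [-0.47,0.04,0.88]
  jaw: [0.45,0.4,0.4,0.35,0.35,0.35,0.35,0.35]

```text
time_s: 9.65
ee_pos: [0.4441, 0.0181, 0.123]
orientation: [153.1, -9.2, 68.2]
contact_force: [-0.4, -0.2, -0.2]
grip_width: 0.65
grip_force: 0.0
```

Request:
servo_tool:
  rot:
    - [0,-0.012,0]
    - [0,-0.012,0]
    - [0,-0.012,0]
    - [0,-0.012,0]
    - [0,-0.012,0]
    - [0,-0.012,0]
    - [0,-0.012,0]
    - [0,-0.012,0]
    - [0,-0.012,0]
    - [0,-0.012,0]
    - [0,0,0]
    - [0,0,0]
  slide:
    - [0.46,0.54,0.44]
    - [0.46,0.54,0.44]
    - [0.46,0.54,0.44]
    - [0.46,0.54,0.44]
    - [0.46,0.54,0.44]
    - [0.46,0.54,0.44]
    - [0.46,0.54,0.44]
    - [0.46,0.54,0.44]
    - [0.46,0.54,0.44]
    - [0.46,0.54,0.44]
    - [0,0,0]
    - [0,0,0]
  jaw: [0.35,0.35,0.35,0.35,0.35,0.35,0.35,0.35,0.35,0.35,0.35,0.35]

```text
time_s: 10.65
ee_pos: [0.4905, 0.0725, 0.1668]
orientation: [146.6, -11.7, 69.4]
contact_force: [0.1, 0.4, 0.4]
grip_width: 0.65
grip_force: 0.0
```

```bash
python3 - <<'E'
from h import *;from bench import robot
go(robot.get_obs(),W([0,0,.076]),-21);look()
E
```

```text
cm/row [-0.046 -0.029 -0.051] rot/row [ 0.004   0.0034 -0.0024] in plate frame mm [ 0.7  0.3 76.2] J [  46.4    6.2  -73.1  137.4   70.3   23.3 -111.3]
[0.05542868 0.59370038 0.00430244] [0.33388781 0.37743863 0.30216295] 0.6495837758013752 [  46.4    6.2  -73.1  137.4   70.3   23.3 -111.3]
knob ang,z [-135.55869568   38.06713267] 113
```

The plunger reads 38.1 mm at -135.6°, fully seated. I wind the wrist counter-clockwise before gripping the nut.

Request:
servo_tool:
  rot:
    - [-0.0687,0.004,0.0983]
    - [-0.0687,0.004,0.0983]
    - [-0.0687,0.004,0.0983]
    - [-0.0687,0.004,0.0983]
    - [-0.0687,0.004,0.0983]
    - [-0.0687,0.004,0.0983]
    - [-0.0687,0.004,0.0983]
    - [-0.0687,0.004,0.0983]
    - [-0.0687,0.004,0.0983]
    - [-0.0687,0.004,0.0983]
    - [-0.0687,0.004,0.0983]
    - [-0.0687,0.004,0.0983]
    - [-0.0687,0.004,0.0983]
    - [-0.0687,0.004,0.0983]
    - [-0.0687,0.004,0.0983]
    - [-0.0687,0.004,0.0983]
    - [-0.0687,0.004,0.0983]
    - [-0.0687,0.004,0.0983]
    - [-0.0687,0.004,0.0983]
    - [-0.0687,0.004,0.0983]
  slide:
    - [0,0,0]
    - [0,0,0]
    - [0,0,0]
    - [0,0,0]
    - [0,0,0]
    - [0,0,0]
    - [0,0,0]
    - [0,0,0]
    - [0,0,0]
    - [0,0,0]
    - [0,0,0]
    - [0,0,0]
    - [0,0,0]
    - [0,0,0]
    - [0,0,0]
    - [0,0,0]
    - [0,0,0]
    - [0,0,0]
    - [0,0,0]
    - [0,0,0]
  jaw: [0.35,0.35,0.35,0.35,0.35,0.35,0.35,0.35,0.35,0.35,0.35,0.35,0.35,0.35,0.35,0.35,0.35,0.35,0.35,0.35]

```text
time_s: 12.37
ee_pos: [0.4901, 0.0711, 0.1664]
orientation: [-162.6, 30.8, -151.4]
contact_force: [0.7, -0.3, -0.5]
grip_width: 0.649
grip_force: 0.0
```

Request:
servo_tool:
  rot:
    - [-0.0687,0.004,0.0983]
    - [-0.0687,0.004,0.0983]
    - [-0.0687,0.004,0.0983]
    - [-0.0687,0.004,0.0983]
    - [-0.0687,0.004,0.0983]
    - [-0.0687,0.004,0.0983]
    - [-0.0687,0.004,0.0983]
    - [-0.0687,0.004,0.0983]
    - [-0.0687,0.004,0.0983]
    - [-0.0687,0.004,0.0983]
    - [-0.0687,0.004,0.0983]
    - [-0.0687,0.004,0.0983]
    - [-0.0687,0.004,0.0983]
    - [-0.0687,0.004,0.0983]
    - [-0.0687,0.004,0.0983]
    - [-0.0687,0.004,0.0983]
    - [0,0,0]
    - [0,0,0]
  slide:
    - [0,0,0]
    - [0,0,0]
    - [0,0,0]
    - [0,0,0]
    - [0,0,0]
    - [0,0,0]
    - [0,0,0]
    - [0,0,0]
    - [0,0,0]
    - [0,0,0]
    - [0,0,0]
    - [0,0,0]
    - [0,0,0]
    - [0,0,0]
    - [0,0,0]
    - [0,0,0]
    - [0,0,0]
    - [0,0,0]
  jaw: [0.35,0.35,0.35,0.35,0.35,0.35,0.35,0.35,0.35,0.35,0.35,0.35,0.35,0.35,0.35,0.35,0.35,0.35]

```text
time_s: 13.87
ee_pos: [0.4901, 0.0713, 0.1665]
orientation: [-154.5, -24.5, -52.5]
contact_force: [-0.1, 0.3, 0.4]
grip_width: 0.646
grip_force: 0.0
```

```bash
python3 - <<'E'
from h import *;from bench import robot
for a in(-135,225):go(robot.get_obs(),W([0,0,.014]),a,10)
E
```

```text
cm/row [ 0.354 -0.012 -0.51 ] rot/row [ 0.0016 -0.0005 -0.002 ] in plate frame mm [ 0.3 -0.9 76.1] J [ 54.5  10.4 -83.  137.   72.4  27.8 135.1]
cm/row [ 0.354 -0.012 -0.51 ] rot/row [ 0.0016 -0.0005 -0.002 ] in plate frame mm [ 0.3 -0.9 76.1] J [ 54.5  10.4 -83.  137.   72.4  27.8 135.1]
```

Request:
servo_tool:
  rot:
    - [0.008,-0.002,-0.01]
    - [0.008,-0.003,-0.01]
    - [0,0,0]
    - [0,0,0]
    - [0,0,0]
    - [0,0,0]
    - [0,0,0]
    - [0,0,0]
    - [0,0,0]
    - [0,0,0]
    - [0,0,0]
    - [0,0,0]
  slide:
    - [0.35,-0.01,-0.5]
    - [0.35,-0.01,-0.5]
    - [0.35,-0.01,-0.5]
    - [0.35,-0.01,-0.5]
    - [0.35,-0.01,-0.5]
    - [0.35,-0.01,-0.5]
    - [0.35,-0.01,-0.5]
    - [0.35,-0.01,-0.5]
    - [0.35,-0.01,-0.5]
    - [0.35,-0.01,-0.5]
    - [0,0,0]
    - [0,0,0]
  jaw: [0.35,0.35,0.35,0.35,0.35,0.35,0.35,0.35,0.35,0.35,0.35,0.35]

```text
time_s: 14.87
ee_pos: [0.525, 0.0709, 0.1163]
orientation: [-153.7, -23.9, -53.9]
contact_force: [0.6, 0.1, -0.3]
grip_width: 0.646
grip_force: 0.0
```

Request:
servo_tool:
  rot:
    - [0,0,0]
    - [0,0,0]
    - [0,0,0]
    - [0,0,0]
    - [0,0,0]
  slide:
    - [0,0,0]
    - [0,0,0]
    - [0,0,0]
    - [0,0,0]
    - [0,0,0]
  jaw: [0.5,0.6,0.8,0.8,0.8]
  force: 40

```text
time_s: 15.28
ee_pos: [0.5239, 0.0692, 0.1162]
orientation: [-153.9, -24.1, -53.8]
contact_force: [-7.0, -3.1, 2.4]
grip_width: 0.381
grip_force: 39.0
```

```bash
python3 - <<'E'
from h import *;from bench import robot,eyes
go(robot.get_obs(),W([0,0,.014]),-135);look()
c=eyes.capture("scene");k=proj(c,W([0,0,.058]))[0]*6;k=k.astype(int)
p=cv2.resize(c["pixels"][:,:,::-1],None,fx=6,fy=6,interpolation=cv2.INTER_CUBIC)[k[1]-200:k[1]+200,k[0]-200:k[0]+200]
cv2.imwrite("pics/nut.png",(255*(p/255.)**.5).astype(np.uint8))
E
```

```text
cm/row [ 0.168  0.102 -0.069] rot/row [ 0.004  -0.0017 -0.0011] in plate frame mm [-0.9 -1.1 15.5] J [ 38.3  23.7 -70.7 136.8  92.2  37.6 117.3]
[-0.56502439  1.46533886 -0.49174029] [-4.22918267 -3.51080302  5.91371175] 0.38069577349597883 [ 38.3  23.7 -70.7 136.8  92.2  37.6 117.3]
knob ang,z [-135.55869568   38.06713267] 113
```

View pics/nut.png

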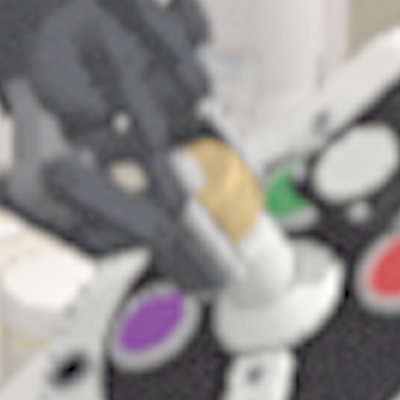

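The crop shows the brass nut at (230,190) held full height between the pads, with the tip ending just past its foot. I screw it clockwise.

Request:
servo_tool:
  rot:
    - [0.0687,-0.004,-0.0983]
    - [0.0687,-0.004,-0.0983]
    - [0.0687,-0.004,-0.0983]
    - [0.0687,-0.004,-0.0983]
    - [0.0687,-0.004,-0.0983]
    - [0.0687,-0.004,-0.0983]
    - [0.0687,-0.004,-0.0983]
    - [0.0687,-0.004,-0.0983]
    - [0.0687,-0.004,-0.0983]
    - [0.0687,-0.004,-0.0983]
    - [0.0687,-0.004,-0.0983]
    - [0.0687,-0.004,-0.0983]
    - [0.0687,-0.004,-0.0983]
    - [0.0687,-0.004,-0.0983]
    - [0.0687,-0.004,-0.0983]
    - [0.0687,-0.004,-0.0983]
    - [0.0687,-0.004,-0.0983]
    - [0.0687,-0.004,-0.0983]
    - [0.0687,-0.004,-0.0983]
    - [0.0687,-0.004,-0.0983]
  slide:
    - [0.0044,0,-0.0063]
    - [0.0044,0,-0.0063]
    - [0.0044,0,-0.0063]
    - [0.0044,0,-0.0063]
    - [0.0044,0,-0.0063]
    - [0.0044,0,-0.0063]
    - [0.0044,0,-0.0063]
    - [0.0044,0,-0.0063]
    - [0.0044,0,-0.0063]
    - [0.0044,0,-0.0063]
    - [0.0044,0,-0.0063]
    - [0.0044,0,-0.0063]
    - [0.0044,0,-0.0063]
    - [0.0044,0,-0.0063]
    - [0.0044,0,-0.0063]
    - [0.0044,0,-0.0063]
    - [0.0044,0,-0.0063]
    - [0.0044,0,-0.0063]
    - [0.0044,0,-0.0063]
    - [0.0044,0,-0.0063]
  jaw: [0.8,0.8,0.8,0.8,0.8,0.8,0.8,0.8,0.8,0.8,0.8,0.8,0.8,0.8,0.8,0.8,0.8,0.8,0.8,0.8]

```text
time_s: 17.05
ee_pos: [0.5262, 0.0682, 0.1159]
orientation: [178.4, 35.0, 173.4]
contact_force: [-5.1, -6.9, 8.2]
grip_width: 0.383
grip_force: 39.6
```

```bash
python3 - <<'E'
from h import *;from bench import robot
go(robot.get_obs(),W([0,0,.0135]),-271);look()
E
```

```text
cm/row [-0.038  0.197 -0.084] rot/row [-0.0124  0.0021  0.0272] in plate frame mm [ 0.9 -1.9 13.9] J [ 42.8  30.2 -78.6 136.5  93.1  45.3 -19.3]
[-1.18873352  0.51608105 -0.77127002] [ 0.82800048 -7.16603197  9.38293085] 0.38312936001835995 [ 42.8  30.2 -78.6 136.5  93.1  45.3 -19.3]
knob ang,z [-135.59298134   38.15233034] 111
```

Request:
servo_tool:
  rot:
    - [0.0687,-0.004,-0.0983]
    - [0.0687,-0.004,-0.0983]
    - [0.0687,-0.004,-0.0983]
    - [0.0687,-0.004,-0.0983]
    - [0.0687,-0.004,-0.0983]
    - [0.0687,-0.004,-0.0983]
    - [0.0687,-0.004,-0.0983]
    - [0.0687,-0.004,-0.0983]
    - [0.0687,-0.004,-0.0983]
    - [0.0687,-0.004,-0.0983]
    - [0.0687,-0.004,-0.0983]
    - [0.0687,-0.004,-0.0983]
    - [0.0687,-0.004,-0.0983]
    - [0.0687,-0.004,-0.0983]
    - [0.0687,-0.004,-0.0983]
    - [0.0687,-0.004,-0.0983]
    - [0.0687,-0.004,-0.0983]
    - [0.0687,-0.004,-0.0983]
    - [0,0,0]
  slide:
    - [0.0044,0,-0.0063]
    - [0.0044,0,-0.0063]
    - [0.0044,0,-0.0063]
    - [0.0044,0,-0.0063]
    - [0.0044,0,-0.0063]
    - [0.0044,0,-0.0063]
    - [0.0044,0,-0.0063]
    - [0.0044,0,-0.0063]
    - [0.0044,0,-0.0063]
    - [0.0044,0,-0.0063]
    - [0.0044,0,-0.0063]
    - [0.0044,0,-0.0063]
    - [0.0044,0,-0.0063]
    - [0.0044,0,-0.0063]
    - [0.0044,0,-0.0063]
    - [0.0044,0,-0.0063]
    - [0.0044,0,-0.0063]
    - [0.0044,0,-0.0063]
    - [0,0,0]
  jaw: [0.8,0.8,0.8,0.8,0.8,0.8,0.8,0.8,0.8,0.8,0.8,0.8,0.8,0.8,0.8,0.8,0.8,0.8,0.8]

```text
time_s: 18.68
ee_pos: [0.5256, 0.0674, 0.1137]
orientation: [150.5, -19.7, 55.2]
contact_force: [-11.0, -8.8, 8.1]
grip_width: 0.384
grip_force: 40.0
```

```bash
python3 - <<'E'
from h import *;from bench import robot
go(robot.get_obs(),W([0,0,.0125]),-34);look()
E
```

```text
cm/row [0.081 0.275 0.053] rot/row [-0.0199 -0.0001  0.0401] in plate frame mm [-0.8 -2.8 12.4] J [  44.1   33.5  -81.6  136.5   93.6   49.2 -142.7]
[-1.4362917   1.29417466 -1.13604147] [-3.95833027 -9.44121712 12.61648242] 0.3843868567295646 [  44.1   33.5  -81.6  136.5   93.6   49.2 -142.7]
knob ang,z [-135.51055344   38.21648097] 112
```

Request:
servo_tool:
  rot:
    - [0,0,0]
    - [0,0,0]
    - [0,0,0]
    - [-0.0687,0.004,0.0983]
    - [-0.0687,0.004,0.0983]
    - [-0.0687,0.004,0.0983]
    - [-0.0687,0.004,0.0983]
    - [-0.0687,0.004,0.0983]
    - [-0.0687,0.004,0.0983]
    - [-0.0687,0.004,0.0983]
    - [-0.0687,0.004,0.0983]
    - [-0.0687,0.004,0.0983]
    - [-0.0687,0.004,0.0983]
    - [-0.0687,0.004,0.0983]
    - [-0.0687,0.004,0.0983]
    - [-0.0687,0.004,0.0983]
    - [-0.0687,0.004,0.0983]
    - [-0.0687,0.004,0.0983]
    - [-0.0687,0.004,0.0983]
    - [-0.0687,0.004,0.0983]
  slide:
    - [0,0,0]
    - [0,0,0]
    - [0,0,0]
    - [0,0,0]
    - [0,0,0]
    - [0,0,0]
    - [0,0,0]
    - [0,0,0]
    - [0,0,0]
    - [0,0,0]
    - [0,0,0]
    - [0,0,0]
    - [0,0,0]
    - [0,0,0]
    - [0,0,0]
    - [0,0,0]
    - [0,0,0]
    - [0,0,0]
    - [0,0,0]
    - [0,0,0]
  jaw: [0.35,0.35,0.35,0.35,0.35,0.35,0.35,0.35,0.35,0.35,0.35,0.35,0.35,0.35,0.35,0.35,0.35,0.35,0.35,0.35]

```text
time_s: 20.4
ee_pos: [0.5271, 0.0711, 0.1147]
orientation: [173.8, 34.5, 166.0]
contact_force: [-0.1, 0.2, -0.2]
grip_width: 0.649
grip_force: 0.0
```

Request:
servo_tool:
  rot:
    - [-0.0687,0.004,0.0983]
    - [-0.0687,0.004,0.0983]
    - [-0.0687,0.004,0.0983]
    - [-0.0687,0.004,0.0983]
    - [-0.0687,0.004,0.0983]
    - [-0.0687,0.004,0.0983]
    - [-0.0687,0.004,0.0983]
    - [-0.0687,0.004,0.0983]
    - [-0.0687,0.004,0.0983]
    - [-0.0687,0.004,0.0983]
    - [-0.0687,0.004,0.0983]
    - [-0.0687,0.004,0.0983]
    - [-0.0687,0.004,0.0983]
    - [-0.0687,0.004,0.0983]
    - [-0.0687,0.004,0.0983]
    - [-0.0687,0.004,0.0983]
    - [-0.0687,0.004,0.0983]
    - [-0.0687,0.004,0.0983]
    - [-0.0687,0.004,0.0983]
    - [-0.0687,0.004,0.0983]
  slide:
    - [0,0,0]
    - [0,0,0]
    - [0,0,0]
    - [0,0,0]
    - [0,0,0]
    - [0,0,0]
    - [0,0,0]
    - [0,0,0]
    - [0,0,0]
    - [0,0,0]
    - [0,0,0]
    - [0,0,0]
    - [0,0,0]
    - [0,0,0]
    - [0,0,0]
    - [0,0,0]
    - [0,0,0]
    - [0,0,0]
    - [0,0,0]
    - [0,0,0]
  jaw: [0.35,0.35,0.35,0.35,0.35,0.35,0.35,0.35,0.35,0.35,0.35,0.35,0.35,0.35,0.35,0.35,0.35,0.35,0.35,0.35]

```text
time_s: 22.07
ee_pos: [0.5272, 0.0711, 0.1147]
orientation: [-151.3, -21.0, -60.0]
contact_force: [-0.1, -0.2, -0.1]
grip_width: 0.647
grip_force: 0.0
```

Request:
servo_tool:
  rot:
    - [0,0,0]
    - [0,0,0]
  slide:
    - [0,0,0]
    - [0,0,0]
  jaw: [0.35,0.35]

```text
time_s: 22.23
ee_pos: [0.5271, 0.071, 0.1146]
orientation: [-151.1, -20.7, -60.6]
contact_force: [-0.1, 0.0, -0.2]
grip_width: 0.654
grip_force: 0.0
```

```bash
python3 - <<'E'
from h import *;from bench import robot
go(robot.get_obs(),W([-.0003,-.0019,.0115]),-143);look()
E
```

```text
cm/row [-0.048 -0.278 -0.135] rot/row [ 0.0111 -0.0002 -0.0168] in plate frame mm [ 0.7  0.9 12.4] J [ 33.8  21.2 -64.6 136.7  92.7  34.  108.8]
[ 0.04638095  0.59195551 -0.04843677] [-0.18016616  0.00590942 -0.06191154] 0.6540740315444277 [ 33.8  21.2 -64.6 136.7  92.7  34.  108.8]
knob ang,z [-135.58498927   37.92232732] 112
```

Request:
servo_tool:
  rot:
    - [0,0,0]
    - [0,0,0]
    - [0,0,0]
    - [0,0,0]
    - [0,0,0]
    - [0.0687,-0.004,-0.0983]
    - [0.0687,-0.004,-0.0983]
    - [0.0687,-0.004,-0.0983]
    - [0.0687,-0.004,-0.0983]
    - [0.0687,-0.004,-0.0983]
    - [0.0687,-0.004,-0.0983]
    - [0.0687,-0.004,-0.0983]
    - [0.0687,-0.004,-0.0983]
    - [0.0687,-0.004,-0.0983]
    - [0.0687,-0.004,-0.0983]
    - [0.0687,-0.004,-0.0983]
    - [0.0687,-0.004,-0.0983]
    - [0.0687,-0.004,-0.0983]
    - [0.0687,-0.004,-0.0983]
    - [0.0687,-0.004,-0.0983]
  slide:
    - [-0.04,-0.25,-0.03]
    - [0,0,0]
    - [0,0,0]
    - [0,0,0]
    - [0,0,0]
    - [0.0044,0,-0.0063]
    - [0.0044,0,-0.0063]
    - [0.0044,0,-0.0063]
    - [0.0044,0,-0.0063]
    - [0.0044,0,-0.0063]
    - [0.0044,0,-0.0063]
    - [0.0044,0,-0.0063]
    - [0.0044,0,-0.0063]
    - [0.0044,0,-0.0063]
    - [0.0044,0,-0.0063]
    - [0.0044,0,-0.0063]
    - [0.0044,0,-0.0063]
    - [0.0044,0,-0.0063]
    - [0.0044,0,-0.0063]
    - [0.0044,0,-0.0063]
  jaw: [0.5,0.8,0.8,0.8,0.8,0.8,0.8,0.8,0.8,0.8,0.8,0.8,0.8,0.8,0.8,0.8,0.8,0.8,0.8,0.8]
  force: 40

```text
time_s: 23.95
ee_pos: [0.5266, 0.068, 0.1127]
orientation: [-163.6, 31.3, -153.8]
contact_force: [-4.9, -0.6, 4.1]
grip_width: 0.384
grip_force: 39.2
```

Request:
servo_tool:
  rot:
    - [0.0687,-0.004,-0.0983]
    - [0.0687,-0.004,-0.0983]
    - [0.0687,-0.004,-0.0983]
    - [0.0687,-0.004,-0.0983]
    - [0.0687,-0.004,-0.0983]
    - [0.0687,-0.004,-0.0983]
    - [0.0687,-0.004,-0.0983]
    - [0.0687,-0.004,-0.0983]
    - [0.0687,-0.004,-0.0983]
    - [0.0687,-0.004,-0.0983]
    - [0.0687,-0.004,-0.0983]
    - [0.0687,-0.004,-0.0983]
    - [0.0687,-0.004,-0.0983]
    - [0.0687,-0.004,-0.0983]
    - [0.0687,-0.004,-0.0983]
    - [0.0687,-0.004,-0.0983]
    - [0.0687,-0.004,-0.0983]
    - [0.0687,-0.004,-0.0983]
  slide:
    - [0.0044,0,-0.0063]
    - [0.0044,0,-0.0063]
    - [0.0044,0,-0.0063]
    - [0.0044,0,-0.0063]
    - [0.0044,0,-0.0063]
    - [0.0044,0,-0.0063]
    - [0.0044,0,-0.0063]
    - [0.0044,0,-0.0063]
    - [0.0044,0,-0.0063]
    - [0.0044,0,-0.0063]
    - [0.0044,0,-0.0063]
    - [0.0044,0,-0.0063]
    - [0.0044,0,-0.0063]
    - [0.0044,0,-0.0063]
    - [0.0044,0,-0.0063]
    - [0.0044,0,-0.0063]
    - [0.0044,0,-0.0063]
    - [0.0044,0,-0.0063]
  jaw: [0.8,0.8,0.8,0.8,0.8,0.8,0.8,0.8,0.8,0.8,0.8,0.8,0.8,0.8,0.8,0.8,0.8,0.8]

```text
time_s: 25.45
ee_pos: [0.5278, 0.0687, 0.1119]
orientation: [145.4, -5.1, 79.4]
contact_force: [-2.7, 0.1, 4.4]
grip_width: 0.387
grip_force: 39.1
```

```bash
python3 - <<'E'
from h import *;from bench import robot
o=robot.get_obs();go(o,W([0,0,.0095]),-12);look();print("tz",frame(pose()[3]).T@o["torque"])
E
```

```text
cm/row [ 0.036  0.13  -0.014] rot/row [ 0.0306 -0.0023 -0.0455] in plate frame mm [-0.2 -1.3  9.8] J [  43.3   32.2  -79.5  136.5   94.2   46.9 -115.6]
[0.10052271 0.71967266 0.02127238] [ 0.32956623 -0.04408103  5.19786165] 0.3869036899131801 [  43.3   32.2  -79.5  136.5   94.2   46.9 -115.6]
knob ang,z [-135.51055344   38.21648097] 112
tz [ 0.0601869   0.72429413 -0.01617454]
```

Request:
servo_tool:
  rot:
    - [0.0687,-0.004,-0.0983]
    - [0.0687,-0.004,-0.0983]
    - [0.0687,-0.004,-0.0983]
    - [0.0687,-0.004,-0.0983]
    - [0.0687,-0.004,-0.0983]
    - [0,0,0]
  slide:
    - [0.0044,0,-0.0063]
    - [0.0044,0,-0.0063]
    - [0.0044,0,-0.0063]
    - [0.0044,0,-0.0063]
    - [0.0044,0,-0.0063]
    - [0,0,0]
  jaw: [0.8,0.8,0.8,0.8,0.8,0.8]

```text
time_s: 26.0
ee_pos: [0.5282, 0.0686, 0.1117]
orientation: [152.9, -23.1, 49.2]
contact_force: [-4.5, 0.2, 4.5]
grip_width: 0.381
grip_force: 39.3
```

```bash
python3 - <<'E'
from h import *;from bench import robot
o=robot.get_obs();go(o,W([0,0,.0095]),-46);look();print("tz",frame(pose()[3]).T@o["torque"])
E
```

```text
cm/row [-0.009  0.147  0.005] rot/row [ 0.0287 -0.0019 -0.0424] in plate frame mm [ 0.1 -1.5  9.4] J [  43.7   33.4  -80.6  136.4   94.4   48.2 -149.6]
[0.04139201 0.61253107 0.00406727] [-1.13299131 -0.07101054  6.25525397] 0.3807221626730506 [  43.7   33.4  -80.6  136.4   94.4   48.2 -149.6]
knob ang,z [-135.5366208    38.07179861] 111
tz [7.05745664e-03 6.13900927e-01 2.35360200e-05]
```

Request:
servo_tool:
  rot:
    - [0,0,0]
    - [0,0,0]
    - [0,0,0]
    - [-0.0687,0.004,0.0983]
    - [-0.0687,0.004,0.0983]
    - [-0.0687,0.004,0.0983]
    - [-0.0687,0.004,0.0983]
    - [-0.0687,0.004,0.0983]
    - [-0.0687,0.004,0.0983]
    - [-0.0687,0.004,0.0983]
    - [-0.0687,0.004,0.0983]
    - [-0.0687,0.004,0.0983]
    - [-0.0687,0.004,0.0983]
    - [-0.0687,0.004,0.0983]
    - [-0.0687,0.004,0.0983]
    - [-0.0687,0.004,0.0983]
    - [-0.0687,0.004,0.0983]
    - [-0.0687,0.004,0.0983]
    - [-0.0687,0.004,0.0983]
    - [-0.0687,0.004,0.0983]
  slide:
    - [0,0,0]
    - [0,0,0]
    - [0,0,0]
    - [0,0,0]
    - [0,0,0]
    - [0,0,0]
    - [0,0,0]
    - [0,0,0]
    - [0,0,0]
    - [0,0,0]
    - [0,0,0]
    - [0,0,0]
    - [0,0,0]
    - [0,0,0]
    - [0,0,0]
    - [0,0,0]
    - [0,0,0]
    - [0,0,0]
    - [0,0,0]
    - [0,0,0]
  jaw: [0.4,0.35,0.35,0.35,0.35,0.35,0.35,0.35,0.35,0.35,0.35,0.35,0.35,0.35,0.35,0.35,0.35,0.35,0.35,0.35]

```text
time_s: 27.72
ee_pos: [0.5283, 0.068, 0.1116]
orientation: [169.4, 33.5, 157.9]
contact_force: [0.6, -0.1, 0.1]
grip_width: 0.647
grip_force: 0.0
```

Request:
servo_tool:
  rot:
    - [-0.0687,0.004,0.0983]
    - [-0.0687,0.004,0.0983]
    - [-0.0687,0.004,0.0983]
    - [-0.0687,0.004,0.0983]
    - [-0.0687,0.004,0.0983]
    - [-0.0687,0.004,0.0983]
    - [-0.0687,0.004,0.0983]
    - [-0.0687,0.004,0.0983]
    - [0,0,0]
    - [0,0,0]
  slide:
    - [0,0,0]
    - [0,0,0]
    - [0,0,0]
    - [0,0,0]
    - [0,0,0]
    - [0,0,0]
    - [0,0,0]
    - [0,0,0]
    - [0,0,0]
    - [0,0,0]
  jaw: [0.35,0.35,0.35,0.35,0.35,0.35,0.35,0.35,0.35,0.35]

```text
time_s: 28.55
ee_pos: [0.5283, 0.0681, 0.1117]
orientation: [-156.3, 26.5, -138.8]
contact_force: [-0.4, 0.8, -0.8]
grip_width: 0.651
grip_force: 0.0
```

```bash
python3 - <<'E'
from h import *;from bench import robot
o=robot.get_obs();go(o,W([-.0003,-.0019,.0093]),126);look();print("tz",frame(pose()[3]).T@o["torque"])
E
```

```text
cm/row [-0.038  0.008 -0.025] rot/row [ 0.0286 -0.0015 -0.0403] in plate frame mm [ 0.2 -2.   9.3] J [ 36.5  23.7 -68.  136.7  93.8  36.7  19.7]
[ 0.05944946  0.66243757 -0.01142868] [-0.79643941  0.82030407 -0.44237636] 0.6510772179800521 [ 36.5  23.7 -68.  136.7  93.8  36.7  19.7]
knob ang,z [-135.58498927   37.92232732] 112
tz [ 0.01056324  0.66477143 -0.02134831]
```

Request:
servo_tool:
  rot:
    - [0,0,0]
    - [0,0,0]
    - [0,0,0]
    - [0,0,0]
    - [0.0687,-0.004,-0.0983]
    - [0.0687,-0.004,-0.0983]
    - [0.0687,-0.004,-0.0983]
    - [0.0687,-0.004,-0.0983]
    - [0.0687,-0.004,-0.0983]
    - [0.0687,-0.004,-0.0983]
    - [0.0687,-0.004,-0.0983]
    - [0.0687,-0.004,-0.0983]
  slide:
    - [0,0,0]
    - [0,0,0]
    - [0,0,0]
    - [0,0,0]
    - [0.0044,0,-0.0063]
    - [0.0044,0,-0.0063]
    - [0.0044,0,-0.0063]
    - [0.0044,0,-0.0063]
    - [0.0044,0,-0.0063]
    - [0.0044,0,-0.0063]
    - [0.0044,0,-0.0063]
    - [0.0044,0,-0.0063]
  jaw: [0.6,0.8,0.8,0.8,0.8,0.8,0.8,0.8,0.8,0.8,0.8,0.8]
  force: 50

```text
time_s: 29.6
ee_pos: [0.5284, 0.0681, 0.1112]
orientation: [168.8, 33.4, 156.9]
contact_force: [-4.5, -0.5, 4.8]
grip_width: 0.38
grip_force: 49.1
```

```bash
python3 - <<'E'
from h import *;from bench import robot
o=robot.get_obs();go(o,W([0,0,.009]),72);look();print("tz",frame(pose()[3]).T@o["torque"])
E
```

```text
cm/row [-0.     0.188  0.019] rot/row [ 0.0164 -0.0009 -0.0229] in plate frame mm [-0.  -1.9  8.8] J [ 39.3  26.6 -72.3 136.6  94.   40.1 -34.8]
[-0.10670876  0.73887098 -0.11192557] [-0.93782017 -0.80097218  6.49399555] 0.38041160624834924 [ 39.3  26.6 -72.3 136.6  94.   40.1 -34.8]
knob ang,z [-135.5366208    38.07179861] 111
tz [-0.18659302  0.73143125 -0.00598206]
```

Request:
servo_tool:
  rot:
    - [0.0687,-0.004,-0.0983]
    - [0.0687,-0.004,-0.0983]
    - [0.0687,-0.004,-0.0983]
    - [0.0687,-0.004,-0.0983]
    - [0.0687,-0.004,-0.0983]
    - [0.0687,-0.004,-0.0983]
  slide:
    - [0.0044,0,-0.0063]
    - [0.0044,0,-0.0063]
    - [0.0044,0,-0.0063]
    - [0.0044,0,-0.0063]
    - [0.0044,0,-0.0063]
    - [0.0044,0,-0.0063]
  jaw: [0.8,0.8,0.8,0.8,0.8,0.8]

```text
time_s: 30.15
ee_pos: [0.5286, 0.0681, 0.1108]
orientation: [149.4, 18.0, 114.2]
contact_force: [-3.6, -1.3, 2.6]
grip_width: 0.38
grip_force: 49.4
```

```bash
python3 - <<'E'
from h import *;from bench import robot
o=robot.get_obs();go(o,W([0,0,.009]),31);look();print("tz",frame(pose()[3]).T@o["torque"])
E
```

```text
cm/row [-0.02   0.196  0.059] rot/row [ 0.0152 -0.0007 -0.0208] in plate frame mm [-0.1 -1.9  8.3] J [ 41.1  29.  -75.4 136.5  94.3  43.  -75.3]
[-0.39326613  0.8335335   0.26999671] [-1.40444279 -1.53615958  4.14581388] 0.3800743833430689 [ 41.1  29.  -75.4 136.5  94.3  43.  -75.3]
knob ang,z [-135.5366208    38.07179861] 111
tz [-0.20637069  0.80930084  0.47410743]
```

Request:
servo_tool:
  rot:
    - [0.0458,-0.0027,-0.0655]
    - [0.0458,-0.0027,-0.0655]
    - [0.0458,-0.0027,-0.0655]
    - [0,0,0]
  slide:
    - [0,0,0]
    - [0,0,0]
    - [0,0,0]
    - [0,0,0]
  jaw: [0.8,0.8,0.8,0.8]

```text
time_s: 30.53
ee_pos: [0.5286, 0.068, 0.1107]
orientation: [146.5, 10.8, 102.4]
contact_force: [-3.1, -1.8, 4.0]
grip_width: 0.381
grip_force: 49.5
```

```bash
python3 - <<'E'
from h import *;from bench import robot
o=robot.get_obs();go(o,W([0,0,.009]),18);look();print("tz",frame(pose()[3]).T@o["torque"])
E
```

```text
cm/row [-0.021  0.202  0.073] rot/row [ 0.0106 -0.0006 -0.0146] in plate frame mm [-0.1 -2.   8.2] J [ 41.6  29.8 -76.3 136.5  94.3  43.9 -88.6]
[-0.9324452   0.77378805  0.72116026] [-0.12365631 -1.96346616  4.96887757] 0.38125382713359107 [ 41.6  29.8 -76.3 136.5  94.3  43.9 -88.6]
knob ang,z [-135.58498927   37.92232732] 112
tz [-0.38567808  0.71835928  1.15042883]
```

Torque about the axis has risen to 1.15 N m with the pads starting to slip, so the nut is tight. I release and retreat.

Request:
servo_tool:
  rot:
    - [0,0,0]
    - [0,0,0]
    - [0,0,0]
    - [0,0,0]
    - [0,0,0]
    - [0,0,0]
    - [0,0,0]
    - [0,0,0]
    - [0,0,0]
    - [0,0,0]
    - [0,0,0]
    - [0,0,0]
    - [0,0,0]
  slide:
    - [0,0,0]
    - [0,0,0]
    - [0,0,0]
    - [-0.57,0.03,0.82]
    - [-0.57,0.03,0.82]
    - [-0.57,0.03,0.82]
    - [-0.57,0.03,0.82]
    - [-0.57,0.03,0.82]
    - [-0.57,0.03,0.82]
    - [-0.57,0.03,0.82]
    - [0,0,2]
    - [0,0,2]
    - [0,0,2]
  jaw: [0.35,0.35,0.35,0.35,0.35,0.35,0.35,0.35,0.35,0.35,0.35,0.35,0.35]

```text
time_s: 31.67
ee_pos: [0.4784, 0.064, 0.1846]
orientation: [148.8, 11.1, 102.5]
contact_force: [0.4, -0.8, -1.1]
grip_width: 0.651
grip_force: 0.0
```

Request:
servo_tool:
  rot:
    - [0,0,0]
    - [0,0,0]
    - [0,0,0]
    - [0,0,0]
    - [0,0,0]
    - [0,0,0]
    - [0,0,0]
    - [0,0,0]
  slide:
    - [0,2,0.5]
    - [0,2,0.5]
    - [0,2,0.5]
    - [0,2,0.5]
    - [0,2,0.5]
    - [0,2,0.5]
    - [0,0,0]
    - [0,0,0]
  jaw: [0.35,0.35,0.35,0.35,0.35,0.35,0.35,0.35]

```text
time_s: 32.33
ee_pos: [0.4777, 0.1866, 0.2138]
orientation: [148.9, 10.9, 102.8]
contact_force: [-0.2, -0.9, -1.1]
grip_width: 0.651
grip_force: 0.0
```

```bash
python3 - <<'E'
from h import *;from bench import robot,eyes
look();im=[]
for n,s in(("scene",(200,400)),("top",(200,400))):
    c=eyes.capture(n);p=cv2.resize(c["pixels"][:,:,::-1],None,fx=4,fy=4,interpolation=cv2.INTER_CUBIC)
    q=proj(c,[W([0,0,.042]),W([0,0,.0625])])*4
    for u in q: cv2.circle(p,tuple(int(v) for v in u),2,(255,0,255),-1)
    m=q.mean(0).astype(int)+[30,50];im.append(p[m[1]-250:m[1]+250,m[0]-200:m[0]+200])
cv2.imwrite("pics/fin.png",np.hstack(im))
E
```

```text
[ 0.05789604  0.62824498 -0.02282539] [-0.74960271 -0.88731685 -0.86957656] 0.6511938671806025 [ 33.5   8.6 -80.1 127.4  54.5  41.6 -68.3]
knob ang,z [-135.66821284   37.85528428] 111
```

View pics/fin.png

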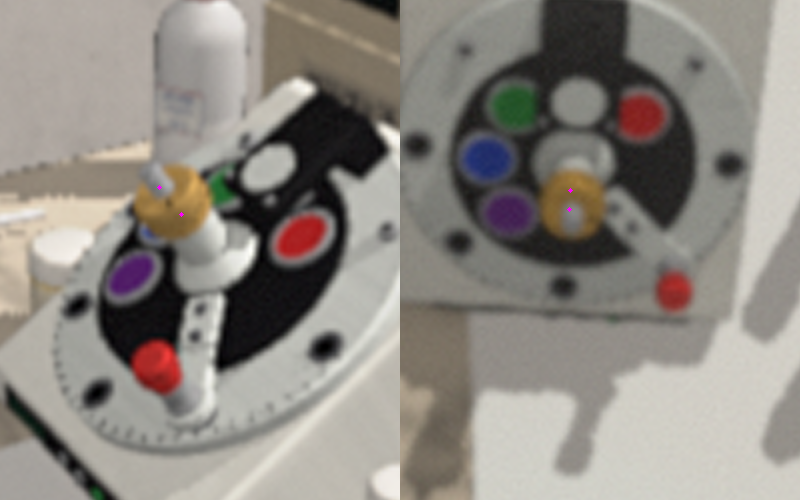

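The final crops show the lever at the next hole with the knob down (157,365), the red filter moved out, and the nut centred on the seated markers (171,200). One last numeric check of the nut, vials and jar.

```bash
python3 - <<'E'
from h import *;from bench import robot,eyes
d=pickle.load(open("c0.pkl","rb"))
for n in("scene","top"):
    c1=eyes.capture(n)
    for c in(d[n],c1):
        p=c["pixels"].astype(int);m=(p[...,0]>120)&(p[...,0]-p[...,2]>60)&(p[...,1]>85)&(p[...,1]<p[...,0]-20)
        b,a=blob(c,m,proj(c,W([0,0,.055]))[0],10)
        print(n,"nut",b,a,"pred seated",proj(c,W([0,0,.05225]))[0],"up6.4",proj(c,W([0,0,.05865]))[0])
    if n=="top":
        for nm,(x,y) in dict(va=(349,175),vb=(354,208),jar=(214,169)).items():
            print(nm,[cv2.phaseCorrelate(*[np.float32(cv2.cvtColor(q["pixels"],cv2.COLOR_RGB2GRAY)[y-12:y+12,x-12:x+12]) for q in(d[n],c1)])])
E
```

```text
scene nut [280.30097087 177.5776699 ] 206 pred seated [278.14879979 180.76390341] up6.4 [276.49343488 178.588158  ]
scene nut [279.54545455 180.03977273] 176 pred seated [278.14879979 180.76390341] up6.4 [276.49343488 178.588158  ]
top nut [281.55932203 174.91525424] 59 pred seated [280.27945815 177.49400104] up6.4 [280.25617455 179.02981195]
top nut [280.3125     175.22916667] 96 pred seated [280.27945815 177.49400104] up6.4 [280.25617455 179.02981195]
va [((0.08107370199974184, -0.04551952109059165), 0.9867614667034812)]
vb [((0.05247066735308792, -0.006593312083094105), 0.9737142932911714)]
jar [((0.17068364422660132, 0.4729000475471885), 1.1357301080392466)]
```

```bash
python3 -c "
from bench import robot
print(robot.job_done())"
```

```text
the job is handed in; nothing more can be done
None
```

I handed the job in at about 32 s. The plunger is seated in the next hole (-135°, amber), the nut is screwed tight on the hub (1.15 N m), and the vials and jar were not touched, though the jar's last image check was 0.5 px off.

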